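# Load the syrup doser and prime it with its knob

### The arm

A 6-joint arm with a two-finger parallel gripper is mounted at the origin on the work surface. World frame = base frame: x ahead of the robot, y to its left, z up, the work surface at z = 0. Lengths are in m, angles in rad, forces in N, time in s.
With the tool pointing down it reaches from about 0.35 to 0.875 m from the base axis. Payload 4.2 kg.
Tool frame: the origin (TCP) lies at the very end of the fingers, on their centre line; the grasp point (between the pads) lies robot.grip_depth behind it (robot.grip_depth is the distance from the TCP to the grasp point, in m); z points along the fingers, y is the line along which they close (so a half turn about z gives the same grasp; the last joint's range is limited). The gripper opens to 87 mm and grips with 3 to 60 N. Pads are 19 mm wide; open, the fingers measure 117 mm over their backs; the gripper's body (75 mm by 190 mm) begins 51 mm behind the grasp point.
Start: joints at [-1.086, 0.385, 0.008, 0, -1.194, -0.259], TCP at [0.14, -0.609, 0.223] pointing down, gripper open.
Joint ranges: [-3.14, 3.14], [-1.21, 2.06], [-1.07, 1.41], [-3.16, 2.05], [-2.99, -0.16], [-3.1, 3.1]. Speed limits (rad/s): [2.79, 2.79, 3.14, 3.14, 3.14, 3.14].

### API

Orientations are given as a 3x3 rotation matrix whose columns are the frame's x, y, z axes.
In Python, from rig import robot gives the robot as it stands.
- The arm moves only by the tool send_rows, never from a script. Its arguments are lists of equal length, an entry for each row: "translation": the shift along the world's x, y, z in m, a list of three; "turn": the turn about the world's z in degrees; "fingers": the closure, from -1 (fully open) to 1 (shut). A call has 1 to 12 rows; each row is the pose to reach, as a shift and turn from the pose commanded when the call began; what a row does not reach only later rows make up. A row lasts 1/8 s, in which the tool goes at most 62.5 mm and 10.7 degrees, less where a joint would pass 70% of its speed; a pose out of reach is approached as far as the arm can. A call with a gripper value outside its range is refused whole. The fingers move at their own pace and stop on an object; "grip_force" is the grip in N (left out, the last holds). Time passes only in rows, so rows that repeat a pose let the fingers close. It gives the time, the measured TCP pose, the force, the opening and the grip force at its end, in the units of the state.
- robot.observe(): the state, without advancing time (a new reading comes with each control period).
- robot.capture(name): name is "side" or "top"; returns a dict with "image" (420x560x3 uint8, blue, green, red), "camera_matrix" (3x3 intrinsics, pixels), "cam_to_world" (4x4, takes a point from camera to world coordinates). Camera axes: x right, y down, z forward; pixel columns grow to the right and rows downward; lengths in m; the calibration is good to about 2 mm. A picture is of the moment at which its call begins. There is no depth.
- robot.hand_in(): hands the job in; it is judged then, once.
Trained networks look in the newest picture that a camera, given by its name, has taken for a name from the list of things; names that differ only in an ending like _2 or _b are one class to them, and where a whole thing is asked for, a point or a joint stands for the part that bears it (a point fixed in the world has none). Each returns a list of dicts, best first, with "confidence" (0 to 1); they miss things now and then, are a little off and sometimes report something else, mostly with a low value. They report only what shows in the picture. A call takes as long as a camera call. They do not tell look-alikes from the thing itself.
- robot.search_frame(camera, name): "xyz" ([x, y, z] in m, in world coordinates, good to about 4 mm: the middle of the surface that is visible of it).
- robot.outline_of(camera, name): "region" (420x560 bool, what is visible of it).
The state is a dict: "time_s": time; "q": joint angles; "joint_vel": joint speeds; "tau": joint torques, N m; "tool_pos": TCP position; "eef_rot": TCP orientation; "contact_force": force on the tool from outside, world axes, zero at the start; "ft_torque": the same for the moment, N m; "opening": finger opening in m; "grip_force": force on a finger pad.
Only numpy, scipy, OpenCV 4.12 (cv2) and the standard library are available. Lean on these libraries where they do the work, as an engineer would, in place of code of your own. Each camera call takes 0.05 s, during which the arm holds its last target. There are 200 camera calls.

### The job

Get the syrup doser ready: stand one syrup pod fully home in dock one (the dock with one raised bar), then the other pod fully home in dock two (two raised bars); either pod may go in either dock. Then take the loose control knob by its finger bar, turn it so that its D-shaped bore matches the D-shaft of the control head, push it fully home on the shaft and keep pressing so that the spring-loaded shaft is held all the way down: finish while still gripping the knob and holding it pressed, with the other things on the counter left where they are.

Things in the scene. Friction and masses are not known exactly. Their poses are not given: they have to be found in the camera images.
- knob: Loose black control knob, 70 g, standing bore down on the counter. Origin: centre of its underside, z up. Round skirt 48 mm in diameter, 18 mm tall; above it a finger bar 16 mm wide (along y), 44 mm long (along x), from 18 to 44 mm above the origin: grip it across its width. A nose with a white line sticks out of the skirt at +x, to 33 mm from the axis.
- knob_nose (a point): point on the knob's nose, 30 mm from its axis along +x, 9 mm above its underside. The knob's bore, open below, is D-shaped: 19.6 mm in diameter, 14 mm deep, its flat 4.3 mm from the axis on the nose's side.
- shaft_tip (a point): centre of the upper end of the upright steel D-shaft; z up, x points out of its flat, and the knob's nose (+x) must point the same way. 18 mm in diameter, flat 3.5 mm from the axis, end chamfered, stands 24 mm out of the head. Knob home: its underside 14 mm below this point. Play about 0.1 rad and 0.8 mm. It turns stiffly (0.15 N m). A white line on the washer at its foot points along x.
- shaft (a joint): how far the D-shaft is pressed down into the head, m: 0 up, 0.008 fully down on its stop. Spring: 3.5 N starts it moving, 9 N holds it fully down; it comes up when let go. Fully down, the seated knob's underside is 2 mm above the head's top.
- head: control head of the doser, fixed: low black box, 120 x 130 mm, 60 mm high, with the D-shaft upright in the middle of its top; origin at the centre of its underside
- dock_one_mouth (a point): centre of the mouth of dock one's pocket, z up. The dock is a fixed grey block 45 mm high, 80 mm wide (y) and 122 mm long, from 40 mm before to 82 mm beyond this point along x; on its top, 45 to 77 mm beyond (+x), lies one raised white bar 32 x 12 mm, 4 mm high. Round pocket 43 mm in diameter, 35 mm deep below this point.
- dock_two_mouth (a point): the same for dock two, which has two such raised bars side by side. Which dock stands on the left differs from time to time.
- pod_a: syrup pod standing on the counter: white upright cylinder 40 mm in diameter and 72 mm tall with a narrower black cap (29 mm in diameter) up to 85 mm; origin at the centre of its underside, z up. About 0.13 kg.
- pod_b: the other syrup pod, just like pod_a
- sauce_bottle: bystander: white sauce bottle with a black cap, 64 mm across, 190 mm tall; origin at the centre of its underside
- jar: bystander: amber jar with a steel lid, 68 mm across, 100 mm tall; origin at the centre of its underside
- bar_spoon: bystander: steel spoon lying on the counter; origin at the centre of its underside
- measuring_cup: bystander: clear measuring cup with a handle, 80 mm across, 85 mm tall; origin at the centre of its underside
- bowl: bystander: shallow steel bowl, 110 mm across, 45 mm tall; origin at the centre of its underside
- tin_lid: bystander: flat steel lid, a 60 mm disc 10 mm thick; origin at the centre of its underside
- cup: bystander: clear drinks cup, 80 mm across, 110 mm tall; origin at the centre of its underside
There are look-alikes about, which are no part of the job. What is shaped like the knob but green is not meant.

How it is judged:
On the way, in this order (a step that is already met when the one before it is completed fails the run):
1. a pod stands fully home in dock one and is let go, while dock two is still empty (((horizontal distance between pod_a and dock_one_mouth below 0.005 m and z of pod_a in the frame of dock_one_mouth below -0.031 m and angle between pod_a's own z axis and vertical below 0.12 rad) or (horizontal distance between pod_b and dock_one_mouth below 0.005 m and z of pod_b in the frame of dock_one_mouth below -0.031 m and angle between pod_b's own z axis and vertical below 0.12 rad)) and not ((horizontal distance between pod_a and dock_two_mouth below 0.005 m and z of pod_a in the frame of dock_two_mouth below -0.031 m and angle between pod_a's own z axis and vertical below 0.12 rad) or (horizontal distance between pod_b and dock_two_mouth below 0.005 m and z of pod_b in the frame of dock_two_mouth below -0.031 m and angle between pod_b's own z axis and vertical below 0.12 rad)) and contact force between the fingers and pod_a below 0.1 N and contact force between the fingers and pod_b below 0.1 N), for 0.2 s.
2. the other pod stands fully home in dock two and is let go, dock one still filled (((horizontal distance between pod_a and dock_one_mouth below 0.005 m and z of pod_a in the frame of dock_one_mouth below -0.031 m and angle between pod_a's own z axis and vertical below 0.12 rad) or (horizontal distance between pod_b and dock_one_mouth below 0.005 m and z of pod_b in the frame of dock_one_mouth below -0.031 m and angle between pod_b's own z axis and vertical below 0.12 rad)) and ((horizontal distance between pod_a and dock_two_mouth below 0.005 m and z of pod_a in the frame of dock_two_mouth below -0.031 m and angle between pod_a's own z axis and vertical below 0.12 rad) or (horizontal distance between pod_b and dock_two_mouth below 0.005 m and z of pod_b in the frame of dock_two_mouth below -0.031 m and angle between pod_b's own z axis and vertical below 0.12 rad)) and contact force between the fingers and pod_a below 0.1 N and contact force between the fingers and pod_b below 0.1 N), for 0.2 s.
3. the knob is home on the D-shaft, flat to flat (horizontal distance between knob and shaft_tip below 0.004 m and z of knob in the frame of shaft_tip below -0.0115 m and x of knob_nose in the frame of shaft_tip above 0.024 m and angle between the x axis of knob and the x axis of shaft_tip, either way round below 0.25 rad), for 0.1 s.
At the end, for the whole second after the job is handed in: A pod in each dock, upright (0.12 rad), within 5 mm of its axis and 31 of 35 mm deep. The knob on the D-shaft flat to flat (0.25 rad), within 4 mm of its axis and 2.5 mm of home, its bar gripped in the fingers and still pressed: shaft at least 6.5 of 8 mm down (all of step 3 and ((horizontal distance between pod_a and dock_one_mouth below 0.005 m and z of pod_a in the frame of dock_one_mouth below -0.031 m and angle between pod_a's own z axis and vertical below 0.12 rad) or (horizontal distance between pod_b and dock_one_mouth below 0.005 m and z of pod_b in the frame of dock_one_mouth below -0.031 m and angle between pod_b's own z axis and vertical below 0.12 rad)) and ((horizontal distance between pod_a and dock_two_mouth below 0.005 m and z of pod_a in the frame of dock_two_mouth below -0.031 m and angle between pod_a's own z axis and vertical below 0.12 rad) or (horizontal distance between pod_b and dock_two_mouth below 0.005 m and z of pod_b in the frame of dock_two_mouth below -0.031 m and angle between pod_b's own z axis and vertical below 0.12 rad)) and value of joint shaft above 0.0065 m and contact force between the fingers and knob above 2 N and z of the grasp point in the frame of knob between 0.015 and 0.056 m and linear speed of knob below 0.02 m/s); the arm keeps its last pose, push and grip.
It fails at once if another thing on the counter is shoved more than 30 mm (distance of any of sauce_bottle, jar, bar_spoon, measuring_cup, bowl, tin_lid, cup from where it was at the start of the episode above 0.03 m).
It fails at once if a bottle, jar, cup or bowl is toppled (angle between any of sauce_bottle, jar, measuring_cup, bowl, cup's own z axis and vertical above 0.5 rad).
It also fails if it takes over 72 s, if anything falls off the work surface, if the arm or the gripper's body presses on something with over 40 N, if the wrist force passes 120 N, or if a joint passes its speed limit or range.

## Working session

There is one attempt and no reset: what is moved stays moved. The work goes in short steps, Python scripts to look and compute and a tool call to move; the robot and the scene stay as the last step left them, time stands still between calls to the robot, and variables do not carry over. Pictures are saved under pics/ and viewed, at most 10 in all, crops included, and the job is handed in when it is done.

Besides the shell and the picture viewer there is one more tool, called after "Call:" by a JSON object that holds its "api" and its "payload", one argument or row to a line. send_rows: Moves the arm, as the interface text tells. Its arguments: {"type":"object","properties":{"translation":{"type":"array"},"turn":{"type":"array"},"fingers":{"type":"array"},"grip_force":{"type":"number"}},"required":["translation","turn","fingers"]}

```bash
mkdir -p pics; cat > h.py <<'E'
import numpy as np, cv2
from rig import robot
np.set_printoptions(precision=4, suppress=True)
def cap(n,save=None):
    c=robot.capture(n)
    if save: cv2.imwrite('pics/'+save,c['image'])
    return c
def pix(c,p):
    T=np.linalg.inv(c['cam_to_world']); q=T[:3,:3]@np.array(p,float)+T[:3,3]; u=c['camera_matrix']@q; return u[:2]/u[2]
def ray(c,uv,z):
    d=c['cam_to_world'][:3,:3]@np.linalg.solve(c['camera_matrix'],[uv[0],uv[1],1.]); o=c['cam_to_world'][:3,3]
    return o+d*(z-o[2])/d[2]
E
python3 - <<'E'
from h import *
cs={n:cap(n,n+'0.png') for n in('top','side')}
for n in cs:
    print(n,cs[n]['cam_to_world'][:3],cs[n]['camera_matrix'][0])
    for t in ['knob','shaft_tip','head','dock_one_mouth','dock_two_mouth','pod_a','sauce_bottle','jar','bar_spoon','measuring_cup','bowl','tin_lid','cup']:
        try:
            for r in robot.search_frame(n,t): print(n,t,round(r['confidence'],2),r['xyz'],pix(cs[n],r['xyz']).round())
        except Exception as e: print(t,e)
o=robot.observe(); print(o['time_s'],o['tool_pos'],o['eef_rot'],o['opening'],robot.grip_depth)
E
```

```text
top [[ 0.0288 -0.989   0.1454  0.4169]
 [-0.9995 -0.0272  0.0126 -0.0324]
 [-0.0085 -0.1457 -0.9893  1.2071]] [433.5952   0.     285.6007]
top knob 0.69 [0.4805, -0.196, 0.0155] [350. 252.]
top knob 0.63 [0.4838, -0.1141, 0.016] [320. 250.]
top knob 0.6 [0.374, -0.1736, 0.0175] [341. 291.]
top head 0.83 [0.6289, -0.0414, 0.0545] [295. 194.]
top dock_one_mouth 0.91 [0.5942, 0.2045, 0.0459] [204. 205.]
top dock_two_mouth 0.75 [0.6031, 0.3359, 0.0413] [157. 201.]
top pod_a 0.85 [0.4758, -0.3317, 0.0734] [405. 254.]
top pod_a 0.61 [0.4376, -0.0142, 0.0913] [282. 265.]
top sauce_bottle 0.83 [0.6716, -0.3204, 0.1241] [405. 176.]
top jar 0.8 [0.6666, -0.203, 0.0977] [357. 179.]
top jar 0.75 [0.44, -0.0151, 0.0903] [283. 264.]
top bar_spoon 0.63 [0.6083, -0.431, 0.0094] [434. 208.]
top measuring_cup 0.94 [0.4029, 0.1942, 0.0165] [206. 276.]
top bowl 0.96 [0.4177, 0.3838, 0.0176] [137. 269.]
top tin_lid 0.76 [0.5631, -0.2165, 0.0131] [357. 222.]
top tin_lid 0.38 [0.6285, -0.0409, 0.0583] [295. 194.]
top tin_lid 0.38 [0.605, -0.4284, 0.012] [434. 209.]
top cup 0.7 [0.7822, 0.1696, 0.0652] [219
[... 644 characters left out ...]
[232. 214.]
side sauce_bottle 0.77 [0.6721, -0.3483, 0.1172] [373. 307.]
side jar 0.92 [0.6714, -0.2287, 0.0787] [351. 264.]
side bar_spoon 0.69 [0.6063, -0.4312, 0.0182] [346. 375.]
side measuring_cup 0.77 [0.4102, 0.1639, 0.0541] [210. 160.]
side bowl 0.7 [0.4148, 0.395, 0.0318] [205. 111.]
side bowl 0.5 [0.484, -0.2121, 0.0196] [263. 286.]
side tin_lid 0.94 [0.5619, -0.2222, 0.0111] [299. 286.]
side tin_lid 0.39 [0.4414, -0.0331, 0.0609] [231. 214.]
side tin_lid 0.37 [0.6028, 0.3174, 0.0394] [272. 117.]
side cup 0.38 [0.477, -0.2124, 0.022] [260. 286.]
1.4 [ 0.1399 -0.6091  0.2226] [[-0.9746 -0.2239 -0.    ]
 [-0.2239  0.9746 -0.    ]
 [ 0.     -0.     -1.    ]] 0.08708756044474225 0.0187
```

View pictures.

View pics/top0.png

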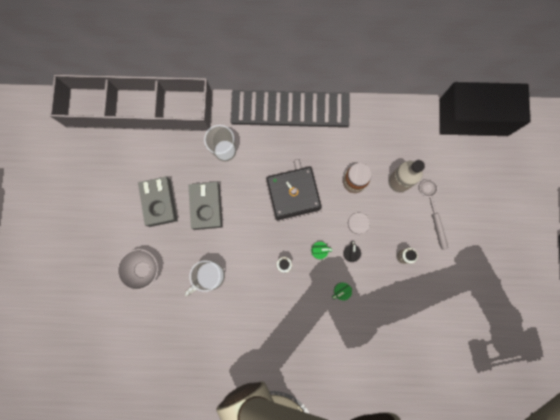

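View pics/side0.png

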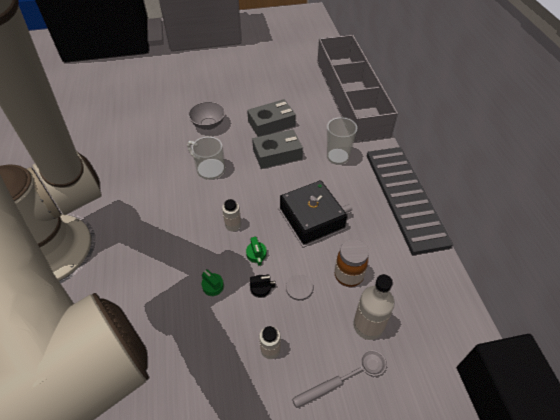

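The black knob is at top px (352,253), side (261,285). Green look-alikes are at top (320,250) and (342,291). The pods are at (284,264) and (410,255). Dock one, with one bar, is at (205,205), and dock two, with two bars, is at (157,205). Both jar detection #2 (283,264) and the top-left pod are the same pod. I choose the black knob and check it, the shaft and the docks in one crop.

```bash
python3 - <<'E'
from h import *
t=cv2.imread('pics/top0.png'); s=cv2.imread('pics/side0.png')
def cr(im,u,v,w,h,W,H): return cv2.resize(im[v-h//2:v+h//2,u-w//2:u+w//2],(W,H),interpolation=cv2.INTER_CUBIC)
a=np.hstack([cr(t,352,250,44,44,264,300),cr(t,294,190,40,40,264,300),cr(t,182,203,88,100,264,300)])
b=np.hstack([cr(s,263,285,44,44,264,300),cr(s,314,202,40,40,264,300),cr(s,275,133,66,74,264,300)])
cv2.imwrite('pics/crop1.png',np.vstack([a,b]))
E
```

```text
(no output)
```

View pics/crop1.png

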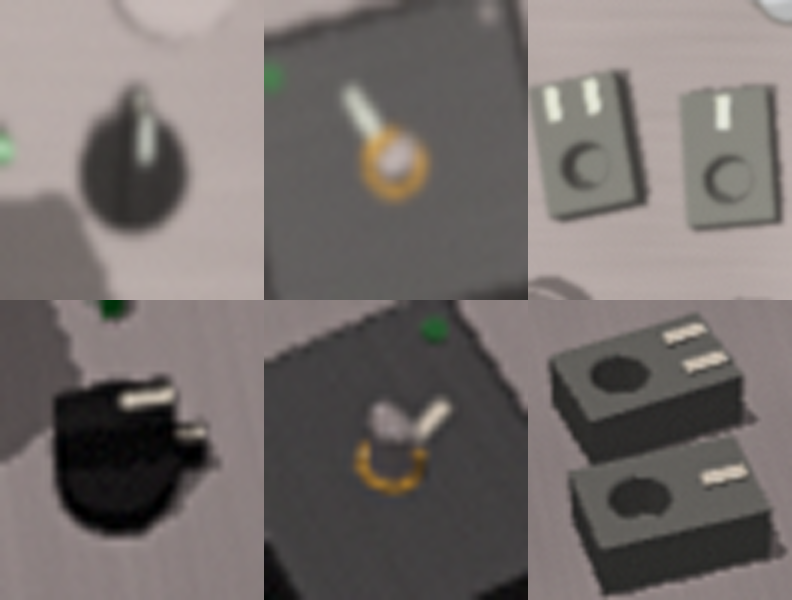

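```bash
cat > fit.py <<'E'
from h import *
from scipy.optimize import minimize
a=np.linspace(0,2*np.pi,48,endpoint=False); C=np.c_[np.cos(a),np.sin(a)]
def cyl(r,z0,z1): return np.vstack([np.c_[r*C,np.full(48,z)] for z in(z0,z1)])
def box(x0,x1,y0,y1,z0,z1): return np.array([[x,y,z] for x in(x0,x1) for y in(y0,y1) for z in(z0,z1)],float)
M={'dock':[box(-.04,.082,-.04,.04,-.045,0)],'pod':[cyl(.02,0,.072),cyl(.0145,.072,.085)],'head':[box(-.06,.06,-.065,.065,0,.06)],
 'knob':[cyl(.024,0,.018),box(-.022,.022,-.008,.008,.018,.044),box(0,.033,-.004,.004,0,.016)]}
def sil(c,m,p,z,S=4):
    ca,sa=np.cos(p[2]),np.sin(p[2]); R=np.array([[ca,-sa,0],[sa,ca,0],[0,0,1]]); im=np.zeros((420*S,560*S),np.uint8)
    for P in M[m]:
        u=np.array([pix(c,R@q+[p[0],p[1],z]) for q in P]); u=((u+.5)*S-.5)
        cv2.fillConvexPoly(im,cv2.convexHull((u*16).round().astype(np.int32)),1,shift=4)
    return im
def fit(views,m,p0,z,S=4):
    mk=[]
    for c,k in views:
        mk.append(cv2.resize(k.astype(np.float32),None,fx=S,fy=S,interpolation=cv2.INTER_LINEAR)>.5)
    def cost(d):
        p=np.array(p0)+np.array(d)*[.01,.01,.1]; t=0
        for (c,_),k in zip(views,mk):
            s=sil(c,m,p,z,S)>0; t+=1-(s&k).sum()/(s|k).sum()
        return t/len(views)
    sx=np.array([[0,0,0],[.8,0,0],[0,.8,0],[0,0,1.5]])
    r=minimize(cost,[0,0,0],method='Nelder-Mead',options=dict(initial_simplex=sx,maxfev=120,xatol=.01,fatol=1e-4))
    return np.array(p0)+r.x*[.01,.01,.1],1-r.fun
E
cat > m1.py <<'E'
from fit import *
import pickle
cs={n:cap(n) for n in('top','side')}
J=[('dock1','dock_one_mouth','dock',[.594,.204,0.],.045),('dock2','dock_two_mouth','dock',[.603,.336,.1],.045),('podL','pod_a','pod',[.438,-.018,0],0),('podR','pod_a','pod',[.476,-.332,0],0),('head','head','head',[.629,-.045,.2],0),('knob','knob','knob',[.481,-.2,0.],0)]
O={(n,t):robot.outline_of(n,t) for n in cs for t in ['dock_one_mouth','pod_a','head','knob']}
pickle.dump((cs,O),open('o.pkl','wb'))
for nm,t,m,p0,z in J:
    t='dock_one_mouth' if m=='dock' else t
    v=[]
    for n in cs:
        s=sil(cs[n],m,p0,z,1)>0
        L=[((s&r['region']).sum()/(s|r['region']).sum(),r['region']) for r in O[n,t]]
        if L:
            b=max(L,key=lambda q:q[0]); 
            if b[0]>.25: v.append((cs[n],b[1],n))
    for sub in [v]+([[x] for x in v] if len(v)>1 else []):
        print(nm,[x[2] for x in sub],*fit([x[:2] for x in sub],m,p0,z))
for n in cs:
    im=cs[n]['image'].astype(int); b,g,r=[im[...,i] for i in range(3)]
    u0=pix(cs[n],[.632,-.042,.062]); Y,X=np.mgrid[:420,:560]; near=np.hypot(X-u0[0],Y-u0[1])<16
    w=near&(im.min(2)>140); o=near&(r-b>50)
    for nm,k in(('white',w),('orange',o)):
        print(n,nm,k.sum(),[ (u.round(1),ray(cs[n],u,.061)[:2],) for u in [np.array([X[k].mean(),Y[k].mean()])]])
    q=np.array([ray(cs[n],(x,y),.061)[:2] for x,y in zip(X[w],Y[w])])
    if len(q)>3: print(q.round(3).tolist())
E
python3 m1.py
```

```text
dock1 ['top', 'side'] [0.5757 0.2025 0.1055] 0.9440104381988883
dock1 ['top'] [0.5742 0.2034 0.1123] 0.9383131921344057
dock1 ['side'] [0.5761 0.2008 0.0942] 0.9728753011547728Traceback (most recent call last):
  File "m1.py", line 17, in <module>
    print(nm,[x[2] for x in sub],*fit([x[:2] for x in sub],m,p0,z))
                                  ~~~^^^^^^^^^^^^^^^^^^^^^^^^^^^^^
  File "fit.py", line 24, in fit
    r=minimize(cost,[0,0,0],method='Nelder-Mead',options=dict(initial_simplex=sx,maxfev=120,xatol=.01,fatol=1e-4))
    res = _minimize_neldermead(fun, x0, args, callback, bounds=bounds,
                               **options)
    fsim[k] = func(sim[k])
              ~~~~^^^^^^^^
    fx = function(np.copy(x), *(wrapper_args + args))
  File "fit.py", line 22, in cost
    return t/len(views)
           ~^~~~~~~~~~~
ZeroDivisionError: division by zero
```

```bash
sed -i "s/t='dock_one_mouth' if m=='dock' else t/pass/; s/\['dock_one_mouth','pod_a'/['dock_one_mouth','dock_two_mouth','pod_a'/; s/    for sub in \[v\]/    if not v: print(nm,'none',[[round(r['confidence'],2),r['region'].sum()] for n in cs for r in O[n,t]]); continue\n    for sub in [v]/; s/(.603,.336,.1\]/[.583,.336,.15]/" m1.py; sed -i "s/\[.603,.336,.1\]/[.583,.336,.15]/;s/\[.594,.204,0.\]/[.576,.203,.1]/" m1.py; python3 m1.py
```

```text
dock1 ['top'] [0.5747 0.2031 0.131 ] 0.9597935115625131
dock2 ['top', 'side'] [0.5827 0.3339 0.2233] 0.9446451624621788
dock2 ['top'] [0.5829 0.3347 0.2391] 0.96884009320327
dock2 ['side'] [0.5838 0.333  0.1753] 0.9412896090782324
podL ['top', 'side'] [ 0.4413 -0.0185  0.022 ] 0.8885334879998379
podL ['top'] [ 0.4399 -0.0191  0.0761] 0.8407622739018088
podL ['side'] [ 0.4417 -0.0193  0.0653] 0.9489387507580351
podR ['top', 'side'] [ 0.474  -0.346   0.3465] 0.9168536339146502
podR ['top'] [ 0.4727 -0.3444  0.3292] 0.9609715590616567
podR ['side'] [ 0.4753 -0.347   0.3652] 0.947249063301124
head ['top', 'side'] [ 0.6345 -0.0373  0.2742] 0.9241142440455739
head ['top'] [ 0.6329 -0.0362  0.2693] 0.9429540054990524
head ['side'] [ 0.6357 -0.0407  0.2827] 0.9351996561694147
knob ['top', 'side'] [ 0.4797 -0.2021 -0.0797] 0.869515416003735
knob ['top'] [ 0.4778 -0.2011 -0.1129] 0.9172798216276478
knob ['side'] [ 0.4815 -0.2046 -0.0091] 0.8952845946293203
top white 34 [(array([290.5, 187. ]), array([ 0.647 , -0.0292]))]
top orange 44 [(array([292.8, 191.9]), array([ 0.6337, -0.0357]))]
[[0.66, -0.017], [0.661, -0.019], [0.661, -0.022], [0.658, -0.017], [0.658, -0.019], [0.658, -0.022], [0.655, -0.02], [0.655, -0.022], [0.655, -0.025], [0.652, -0.02], [0.652, -0.022], [0.652, -0.025], [0.653, -0.028], [0.65, -0.022], [0.65, -0.025], [0.65, -0.028], [0.65, -0.03], [0.647, -0.025], [0.647, -0.028], [0.647, -0.031], [0.642, -0.036], [0.642, -0.039], [0.642, -0.041], [0.639, -0.033], [0.639, -0.036], [0.639, -0.039], [0.639, -0.042], [0.636, -0.034], [0.636, -0.036], [0.636, -0.039], [0.636, -0.042], [0.633, -0.034], [0.634, -0.036], [0.634, -0.039]]
side white 7 [(array([319.3, 197.3]), array([ 0.657 , -0.0233]))]
side orange 23 [(array([312. , 204.7]), array([ 0.6341, -0.0422]))]
[[0.66, -0.02], [0.662, -0.02], [0.657, -0.022], [0.659, -0.023], [0.653, -0.025], [0.656, -0.025], [0.653, -0.028]]
```

Call:
{"api": "send_rows", "payload": {
  "translation": [
    [0.05,0.04,0],
    [0.098,0.077,0],
    [0.146,0.115,0],
    [0.194,0.153,0],
    [0.242,0.191,0],
    [0.29,0.229,0],
    [0.334,0.263,-0.02],
    [0.334,0.263,-0.07],
    [0.334,0.263,-0.12],
    [0.334,0.263,-0.16],
    [0.334,0.263,-0.18],
    [0.334,0.263,-0.18]
  ],
  "turn": [-6.4,-12.9,-12.9,-12.9,-12.9,-12.9,-12.9,-12.9,-12.9,-12.9,-12.9,-12.9],
  "fingers": [-1,-1,-1,-1,-1,-1,-1,-1,-1,-1,-1,-1],
  "grip_force": 10
}}

```text
time_s: 4.0
tool_pos: [0.4729, -0.3457, 0.0409]
eef_rot: [[-1.0, -0.001, -0.004], [-0.001, 1.0, 0.001], [0.004, 0.001, -1.0]]
contact_force: [-0.3, 0.1, -0.2]
opening: 0.0871
grip_force: 0.0
```

Call:
{"api": "send_rows", "payload": {
  "translation": [
    [0,0,0],
    [0,0,0],
    [0,0,0],
    [0,0,0],
    [0,0,0],
    [0,0,0]
  ],
  "turn": [0,0,0,0,0,0],
  "fingers": [1,1,1,1,1,1],
  "grip_force": 5
}}

```text
time_s: 4.75
tool_pos: [0.4739, -0.346, 0.0426]
eef_rot: [[-1.0, -0.001, -0.0], [-0.001, 1.0, 0.0], [0.0, 0.0, -1.0]]
contact_force: [-0.3, 0.4, 0.7]
opening: 0.04
grip_force: 4.9
```

Call:
{"api": "send_rows", "payload": {
  "translation": [
    [0,0,0],
    [0,0,0],
    [0,0,0],
    [0,0,0],
    [0,0,0],
    [0,0,0],
    [0,0,0],
    [0,0,0],
    [0,0,0],
    [0,0,0],
    [0,0,0],
    [0,0,0]
  ],
  "turn": [0,0,10,20,30,40,50,60,70,80,90,90],
  "fingers": [-0.4,-0.4,-0.4,-0.4,-0.4,-0.4,-0.4,-0.4,-0.4,-0.4,-0.4,-0.4]
}}

```text
time_s: 6.25
tool_pos: [0.4739, -0.3461, 0.0425]
eef_rot: [[-0.001, -1.0, -0.0], [-1.0, 0.001, -0.0], [0.0, 0.0, -1.0]]
contact_force: [0.3, 0.3, -0.2]
opening: 0.0608
grip_force: 0.0
```

Call:
{"api": "send_rows", "payload": {
  "translation": [
    [0,0,0],
    [0,0,0],
    [0,0,0],
    [0,0,0],
    [0,0,0]
  ],
  "turn": [0,0,0,0,0],
  "fingers": [1,1,1,1,1],
  "grip_force": 15
}}

```text
time_s: 6.88
tool_pos: [0.474, -0.3461, 0.0426]
eef_rot: [[0.0, -1.0, 0.0], [-1.0, -0.0, -0.0], [0.0, -0.0, -1.0]]
contact_force: [0.2, 0.1, -0.6]
opening: 0.0399
grip_force: 15.0
```

```bash
cat > obs.py <<'E'
from h import *
o=robot.observe(); print(o['time_s'],o['tool_pos'],'yaw',np.degrees(np.arctan2(o['eef_rot'][1][1],o['eef_rot'][0][1]))-90,o['q'],o['opening'],o['grip_force'],o['contact_force'])
E
python3 obs.py
```

```text
6.875 [ 0.474  -0.3461  0.0426] yaw -269.9736826600733 [-0.3549  0.5064 -0.3039 -0.     -0.7603  0.3554] 0.039932328504412196 14.990351954475045 [ 0.2104  0.118  -0.6451]
```

Call:
{"api": "send_rows", "payload": {
  "translation": [
    [0,0,0.05],
    [0,0,0.11],
    [0,0.02,0.16],
    [0.01,0.08,0.165],
    [0.02,0.14,0.165],
    [0.032,0.2,0.165],
    [0.044,0.26,0.165],
    [0.056,0.32,0.165],
    [0.068,0.38,0.165],
    [0.08,0.44,0.165],
    [0.09,0.5,0.165],
    [0.101,0.548,0.165]
  ],
  "turn": [0,0,-8,-16,-24,-32,-40,-48,-56,-64,-72,-83],
  "fingers": [1,1,1,1,1,1,1,1,1,1,1,1]
}}

```text
time_s: 8.38
tool_pos: [0.5746, 0.2042, 0.2072]
eef_rot: [[-0.993, -0.122, -0.001], [-0.122, 0.993, -0.0], [0.001, -0.0, -1.0]]
contact_force: [1.0, -0.6, -0.9]
opening: 0.0397
grip_force: 15.0
```

Call:
{"api": "send_rows", "payload": {
  "translation": [
    [0,0,-0.05],
    [0,0,-0.1],
    [0,0,-0.1],
    [0,0,-0.1]
  ],
  "turn": [0,0,0,0],
  "fingers": [1,1,1,1]
}}

```text
time_s: 8.88
tool_pos: [0.5763, 0.2023, 0.1094]
eef_rot: [[-0.992, -0.127, 0.003], [-0.127, 0.992, 0.001], [-0.003, 0.0, -1.0]]
contact_force: [0.1, -0.7, 0.0]
opening: 0.04
grip_force: 15.0
```

```bash
python3 obs.py; python3 - <<'E'
from fit import *
s=cap('side'); t=cap('top'); o=robot.observe(); p=np.array(o['tool_pos'])
ims=[]
zb=p[2]-.0426
for n,c in(('side',s),('top',t)):
    im=c['image']; cv2.imwrite(f'pics/d1{n}_raw.png',im)
    u=pix(c,[.575,.202,.045]).astype(int); v0,u0=u[1]-50,u[0]-35
    S=6; cr=cv2.resize(im[v0:v0+80,u0:u0+66],None,fx=S,fy=S,interpolation=cv2.INTER_CUBIC)
    d=lambda P,col:[cv2.polylines(cr,[(((np.array([pix(c,q) for q in P])-[u0,v0]+.5)*S)).astype(np.int32)],True,col,1)]
    d(np.c_[p[0]+.02*C[:,0],p[1]+.02*C[:,1],np.full(48,zb)],(0,0,255))
    d(np.c_[.575+.0215*C[:,0],.202+.0215*C[:,1],np.full(48,.045)],(0,255,0))
    ims.append(cr)
cv2.imwrite('pics/d1.png',np.hstack(ims)[:600,:800])
E
```

```text
8.875 [0.5763 0.2023 0.1094] yaw 7.322132511865107 [ 0.6028  0.4581 -0.1808  0.0013 -0.9291 -2.0466] 0.039990205317018974 14.990436108782887 [ 0.0697 -0.6716  0.0487]
```

View pics/d1.png

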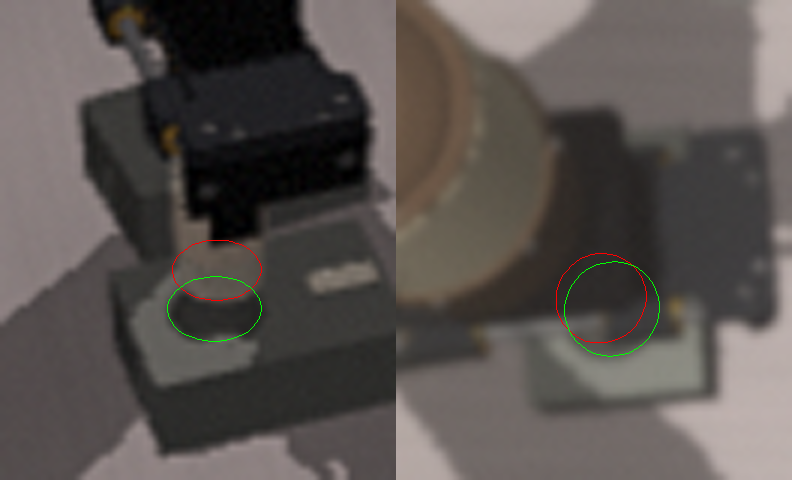

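The view shows the held pod's bottom at side crop (217,300), just above the dock-one pocket (215,310). The predicted and seen positions agree to within about 1–2 mm, so I refine by ring contrast.

```bash
cat > ring.py <<'E'
from fit import *
import pickle
def samp(g,c,P):
    T=np.linalg.inv(c['cam_to_world']); q=P@T[:3,:3].T+T[:3,3]; u=q@c['camera_matrix'].T; u=u[:,:2]/u[:,2:]
    return cv2.remap(g,u[None,:,0].astype(np.float32),u[None,:,1].astype(np.float32),cv2.INTER_LINEAR)[0]
def ringfit(im,c,p0,z,r,sign,sel=slice(None),d=.003,rng=.008):
    g=im.astype(np.float32).mean(2); best=[]
    for dx in np.arange(-rng,rng+1e-9,.0005):
        for dy in np.arange(-rng,rng+1e-9,.0005):
            f=lambda rr: samp(g,c,np.c_[p0[0]+dx+rr*C[sel,0],p0[1]+dy+rr*C[sel,1],np.full(len(C[sel]),z)])
            best.append((sign*(f(r+d)-f(r-d)).mean(),p0[0]+dx,p0[1]+dy))
    best.sort(reverse=True); b=np.array(best[:12]); return best[0],b[:,1:].mean(0)
E
python3 - <<'E'
from ring import *
cs,O=pickle.load(open('o.pkl','rb'))
for n in cs:
    for nm,p in(('d1',[.575,.202]),('d2',[.583,.334])): print(n,nm,ringfit(cs[n]['image'],cs[n],p,.045,.0215,1))
# residual of held pod in side now: front arc (camera at -y)
im=cv2.imread('pics/d1side_raw.png'); c=cs['side']
sel=np.where((C[:,1]<.15))[0]
print('pod ring',ringfit(im,c,[.5763,.2023],.0668,.02,-1,sel))
E
```

```text
top d1 ((np.float32(24.091377), np.float64(0.574), np.float64(0.203)), array([0.574 , 0.2028]))
top d2 ((np.float32(25.815874), np.float64(0.583), np.float64(0.333)), array([0.5829, 0.3332]))
side d1 ((np.float32(37.787632), np.float64(0.575), np.float64(0.2)), array([0.575 , 0.1999]))
side d2 ((np.float32(39.509007), np.float64(0.584), np.float64(0.33)), array([0.5839, 0.33  ]))
pod ring ((np.float32(25.45006), np.float64(0.5773), np.float64(0.2023)), array([0.5777, 0.2018]))
```

Call:
{"api": "send_rows", "payload": {
  "translation": [
    [-0.001,-0.001,0],
    [-0.001,-0.001,-0.01],
    [-0.001,-0.001,-0.018],
    [-0.001,-0.001,-0.021],
    [-0.001,-0.001,-0.024],
    [-0.001,-0.001,-0.024],
    [-0.001,-0.001,-0.024]
  ],
  "turn": [0,0,0,0,0,0,0],
  "fingers": [1,1,1,1,1,1,1]
}}

```text
time_s: 9.85
tool_pos: [0.5759, 0.2016, 0.086]
eef_rot: [[-0.992, -0.129, 0.005], [-0.129, 0.992, 0.001], [-0.005, 0.0, -1.0]]
contact_force: [-0.1, 0.1, 9.1]
opening: 0.0395
grip_force: 15.0
```

Call:
{"api": "send_rows", "payload": {
  "translation": [
    [0,0,0.005],
    [-0.002,0,0.005],
    [-0.002,-0.0,0.004],
    [-0.002,0,0.001],
    [-0.002,0,-0.002],
    [-0.002,0,-0.002]
  ],
  "turn": [0,0,0,0,0,0],
  "fingers": [1,1,1,1,1,1]
}}

```text
time_s: 10.6
tool_pos: [0.575, 0.2018, 0.085]
eef_rot: [[-0.992, -0.129, 0.007], [-0.129, 0.992, 0.002], [-0.007, 0.001, -1.0]]
contact_force: [-0.2, -0.0, 12.5]
opening: 0.0398
grip_force: 15.0
```

```bash
python3 obs.py; python3 -c "
from h import *
print(robot.observe()['ft_torque'])"
```

```text
10.6 [0.575  0.2018 0.085 ] yaw 7.4268238579881825 [ 0.6044  0.4813 -0.2142  0.0037 -0.8684 -2.048 ] 0.03984693072728385 15.049960166215897 [-0.1816 -0.0398 12.5371]
[-0.4191 -0.0087  0.0271]
```

Call:
{"api": "send_rows", "payload": {
  "translation": [
    [0,0,0.004],
    [0,0.0015,0.004],
    [0,0.0015,0.002],
    [0,0.0015,0],
    [0,0.0015,-0.002],
    [0,0.0015,-0.002]
  ],
  "turn": [0,0,0,0,0,0],
  "fingers": [1,1,1,1,1,1]
}}

```text
time_s: 11.35
tool_pos: [0.5759, 0.2034, 0.0835]
eef_rot: [[-0.992, -0.13, 0.009], [-0.129, 0.992, 0.002], [-0.009, 0.001, -1.0]]
contact_force: [2.3, -2.1, 13.8]
opening: 0.0394
grip_force: 15.1
```

```bash
python3 obs.py; python3 -c "
from h import *
print(robot.observe()['ft_torque'])"
```

```text
11.35 [0.5759 0.2034 0.0835] yaw 7.44119306382423 [ 0.6061  0.4843 -0.2141  0.0049 -0.8637 -2.0502] 0.03943504813580467 15.066406382247806 [ 2.3111 -2.0743 13.8458]
[-0.8733 -0.648  -0.018 ]
```

Call:
{"api": "send_rows", "payload": {
  "translation": [
    [0.001,0,0.001],
    [0.002,-0.0003,0.001],
    [0.003,-0.0005,0],
    [0.003,-0.0005,-0.002],
    [0.003,-0.0005,-0.003]
  ],
  "turn": [0,0,0,0,0],
  "fingers": [1,1,1,1,1]
}}

```text
time_s: 11.98
tool_pos: [0.5802, 0.204, 0.0812]
eef_rot: [[-0.991, -0.13, 0.013], [-0.13, 0.991, 0.004], [-0.013, 0.002, -1.0]]
contact_force: [3.4, 0.1, 14.8]
opening: 0.0401
grip_force: 15.1
```

```bash
python3 obs.py; python3 -c "
from h import *
print(robot.observe()['ft_torque'])"
```

```text
11.975 [0.5802 0.204  0.0812] yaw 7.492726413456168 [ 0.603   0.4914 -0.2083  0.0052 -0.8586 -2.0464] 0.04010768155649197 15.087936781346798 [ 3.3871  0.1071 14.7651]
[-0.3326 -1.0621  0.0271]
```

```bash
python3 - <<'E'
from fit import *
c=cap('side','d1b_raw.png'); p=np.array(robot.observe()['tool_pos']); im=c['image']
u=pix(c,[.575,.202,.045]).astype(int); v0,u0=u[1]-50,u[0]-35
S=8; cr=cv2.resize(im[v0+10:v0+80,u0:u0+80],None,fx=S,fy=S,interpolation=cv2.INTER_CUBIC)
def d(x,y,z,r,col): cv2.polylines(cr,[((np.array([pix(c,[x+r*a[0],y+r*a[1],z]) for a in C])-[u0,v0+10]+.5)*S).astype(np.int32)],True,col,1)
d(p[0],p[1],p[2]-.0426,.02,(0,0,255)); d(.575,.200,.045,.0215,(0,255,0))
cv2.imwrite('pics/d1b.png',cr)
E
```

```text
(no output)
```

View pics/d1b.png

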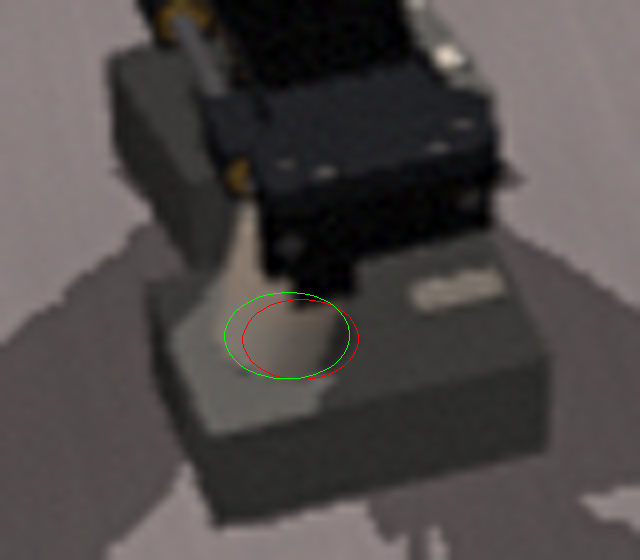

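The side picture shows the pod tilted in the grip, with its bottom at crop (270,370) off toward −x of the pocket (287,335). I'll stand it on free counter, regrip it squarely and use it to calibrate.

Call:
{"api": "send_rows", "payload": {
  "translation": [
    [0,0,0.03],
    [0,0,0.06],
    [-0.03,-0.04,0.06],
    [-0.06,-0.08,0.06],
    [-0.09,-0.124,0.06],
    [-0.09,-0.124,0.03],
    [-0.09,-0.124,-0.01],
    [-0.09,-0.124,-0.034],
    [-0.09,-0.124,-0.037],
    [-0.09,-0.124,-0.037]
  ],
  "turn": [0,0,-7.5,-7.5,-7.5,-7.5,-7.5,-7.5,-7.5,-7.5],
  "fingers": [1,1,1,1,1,1,1,1,1,1]
}}

```text
time_s: 13.28
tool_pos: [0.4836, 0.077, 0.0389]
eef_rot: [[-1.0, 0.004, -0.004], [0.004, 1.0, -0.002], [0.004, -0.002, -1.0]]
contact_force: [-1.3, -1.7, 3.1]
opening: 0.0399
grip_force: 15.0
```

Call:
{"api": "send_rows", "payload": {
  "translation": [
    [0,0,0],
    [0,0,0],
    [0,0,0],
    [0,0,0],
    [0,0,0],
    [0,0,0]
  ],
  "turn": [0,0,0,0,0,0],
  "fingers": [-0.4,-0.4,-0.4,-0.4,1,1],
  "grip_force": 5
}}

```text
time_s: 14.02
tool_pos: [0.485, 0.0779, 0.0396]
eef_rot: [[-1.0, 0.004, 0.0], [0.004, 1.0, 0.0], [-0.0, 0.0, -1.0]]
contact_force: [-0.7, -0.3, 0.1]
opening: 0.048
grip_force: 0.0
```

Call:
{"api": "send_rows", "payload": {
  "translation": [
    [0,0,0.0025],
    [0,0,0.0025],
    [0,0,0.0025],
    [0,0,0.0025],
    [0,0,0.0025],
    [0,0,0.0025],
    [0,0,0.0025],
    [0,0,0.0025],
    [0,0,0.0025],
    [0,0,0.0025],
    [0,0,0.0025],
    [0,0,0.0025]
  ],
  "turn": [0,0,0,10,20,30,40,50,60,70,80,90],
  "fingers": [1,1,-0.4,-0.4,-0.4,-0.4,-0.4,-0.4,-0.4,-0.4,-0.4,-0.4]
}}

```text
time_s: 15.52
tool_pos: [0.4844, 0.0778, 0.0421]
eef_rot: [[0.002, -1.0, -0.001], [-1.0, -0.002, -0.0], [0.0, 0.001, -1.0]]
contact_force: [-1.4, 0.8, 1.0]
opening: 0.0606
grip_force: 0.7
```

Call:
{"api": "send_rows", "payload": {
  "translation": [
    [0,0,0],
    [0,0,0],
    [0,0,0],
    [0,0,0],
    [0,0,0],
    [0,0,0.05],
    [0,0,0.1],
    [0,0,0.13]
  ],
  "turn": [0,0,0,0,0,0,0,0],
  "fingers": [1,1,1,-0.4,-0.4,-0.4,-0.4,-0.4]
}}

```text
time_s: 16.52
tool_pos: [0.4861, 0.0783, 0.1748]
eef_rot: [[-0.004, -1.0, 0.004], [-1.0, 0.004, 0.002], [-0.002, -0.004, -1.0]]
contact_force: [0.3, 0.3, -0.3]
opening: 0.0609
grip_force: 0.0
```

```bash
cat > m2.py <<'E'
from ring import *
c=cap('side','cal_raw.png'); print(robot.observe()['tool_pos'],robot.observe()['time_s'])
s=sil(c,'pod',[.485,.078,0],0,1)>0
for r in robot.outline_of('side','pod_a'):
    k=r['region']; iou=(s&k).sum()/(s|k).sum()
    if iou>.3: print(r['confidence'],*fit([(c,k)],'pod',[.485,.078,0],0))
sel=np.where((C[:,1]<.15))[0]
print(ringfit(c['image'],c,[.485,.078],.0,.02,-1,sel))
print('cap top rim',ringfit(c['image'],c,[.485,.078],.072,.02,-1))
cv2.imwrite('pics/cal.png',cv2.resize(c['image'][130:230,180:300],None,fx=6,fy=6,interpolation=cv2.INTER_CUBIC))
E
python3 m2.py
```

```text
[0.4881 0.0788 0.1783] 16.575
0.94 [0.4734 0.0646 0.2052] 0.9203921568627451
((np.float32(0.7424401), np.float64(0.487), np.float64(0.08600000000000002)), array([0.4877, 0.0831]))
cap top rim ((np.float32(0.6665858), np.float64(0.493), np.float64(0.08500000000000002)), array([0.4926, 0.085 ]))
```

View pics/cal.png

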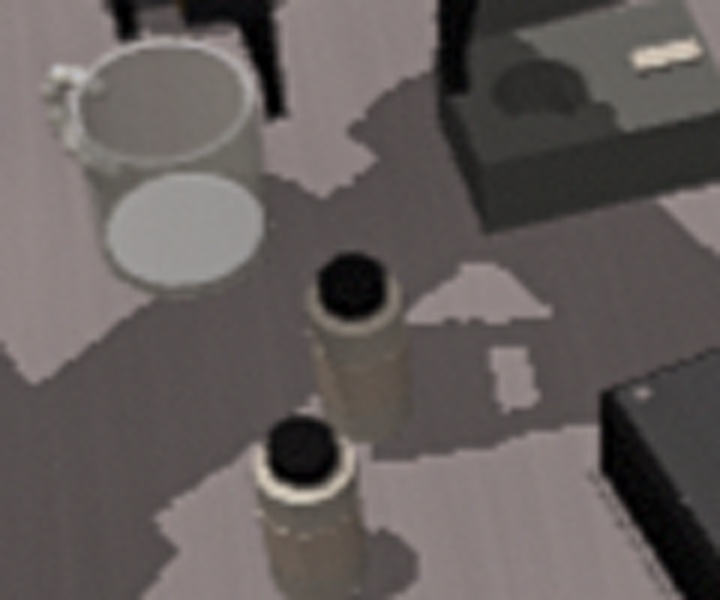

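The pod stands upright at crop (370,415), about 1.5 cm from where I gripped it (it walked on release). I regrip there with full closing times.

Call:
{"api": "send_rows", "payload": {
  "translation": [
    [-0.012,-0.013,0],
    [-0.012,-0.013,-0.04],
    [-0.012,-0.013,-0.09],
    [-0.012,-0.013,-0.125],
    [-0.012,-0.013,-0.13],
    [-0.012,-0.013,-0.13],
    [-0.012,-0.013,-0.13],
    [-0.012,-0.013,-0.13],
    [-0.012,-0.013,-0.13],
    [-0.012,-0.013,-0.13],
    [-0.012,-0.013,-0.13],
    [-0.012,-0.013,-0.13]
  ],
  "turn": [0,0,0,0,0,0,0,0,0,0,0,0],
  "fingers": [-0.8,-0.8,-0.8,-0.8,-0.8,-0.8,1,1,1,1,1,1]
}}

```text
time_s: 18.12
tool_pos: [0.4729, 0.0649, 0.0422]
eef_rot: [[-0.003, -1.0, -0.0], [-1.0, 0.003, -0.0], [0.0, 0.0, -1.0]]
contact_force: [-0.2, 0.2, 1.8]
opening: 0.0398
grip_force: 5.0
```

Call:
{"api": "send_rows", "payload": {
  "translation": [
    [0,0,0],
    [0,0,0],
    [0,0,0],
    [0,0,0],
    [0,0,0],
    [0,0,0],
    [0,0,0],
    [0,0,0],
    [0,0,0],
    [0,0,0],
    [0,0,0],
    [0,0,0]
  ],
  "turn": [0,0,0,-10,-20,-30,-40,-50,-60,-70,-80,-90],
  "fingers": [-0.6,-0.6,-0.6,-0.6,-0.6,-0.6,-0.6,-0.6,-0.6,-0.6,-0.6,-0.6]
}}

```text
time_s: 19.62
tool_pos: [0.4729, 0.0649, 0.042]
eef_rot: [[-1.0, 0.009, -0.0], [0.009, 1.0, -0.0], [0.0, -0.0, -1.0]]
contact_force: [0.2, -0.3, -0.5]
opening: 0.0696
grip_force: 0.0
```

Call:
{"api": "send_rows", "payload": {
  "translation": [
    [0,0,0],
    [0,0,0],
    [0,0,0],
    [0,0,0],
    [0,0,0],
    [0,0,0],
    [0,0,0]
  ],
  "turn": [0,0,0,0,0,0,0],
  "fingers": [1,1,1,1,1,1,1],
  "grip_force": 30
}}

```text
time_s: 20.5
tool_pos: [0.473, 0.0649, 0.0421]
eef_rot: [[-1.0, 0.003, 0.0], [0.003, 1.0, 0.0], [-0.0, 0.0, -1.0]]
contact_force: [0.5, -0.3, 0.3]
opening: 0.0393
grip_force: 30.0
```

```bash
python3 obs.py; python3 - <<'E'
from ring import *
c=cap('side'); p=[.473,.065,0]
s=sil(c,'pod',p,0,1)>0
for r in robot.outline_of('side','pod_a'):
    k=r['region']; iou=(s&k).sum()/(s|k).sum()
    if iou>.15: print(r['confidence'],iou,*fit([(c,k)],'pod',p,0))
E
```

```text
20.5 [0.473  0.0649 0.0421] yaw -0.19947283674977712 [ 0.4777  0.3628 -0.5754 -0.     -0.6324 -2.052 ] 0.03932104760218354 29.951248532161117 [ 0.4676 -0.2785  0.2849]
```

Call:
{"api": "send_rows", "payload": {
  "translation": [
    [0,0,0.04],
    [0,0,0.07],
    [0.03,0.04,0.07],
    [0.06,0.08,0.07],
    [0.09,0.12,0.07],
    [0.103,0.138,0.07],
    [0.103,0.138,0.05],
    [0.103,0.138,0.05],
    [0.103,0.138,0.05],
    [0.103,0.138,0.05]
  ],
  "turn": [0,0,0,3,7,7,7,7,7,7],
  "fingers": [1,1,1,1,1,1,1,1,1,1]
}}

```text
time_s: 21.85
tool_pos: [0.5763, 0.2028, 0.093]
eef_rot: [[-0.993, -0.118, 0.001], [-0.118, 0.993, 0.001], [-0.001, 0.001, -1.0]]
contact_force: [-0.3, -0.1, -1.1]
opening: 0.0395
grip_force: 30.0
```

```bash
python3 obs.py; python3 - <<'E'
from ring import *
c=cap('side','hov.png'); o=robot.observe(); p=o['tool_pos']; print(p,o['ft_torque'])
sel=np.where((C[:,1]<.1))[0]
im=c['image']
print(ringfit(im,c,p,p[2]-.0421,.02,-1,sel,d=.002,rng=.006))
rb=np.repeat((im[...,2:3].astype(float)-im[...,:1]),3,2)
print('rb',ringfit(rb,c,p,p[2]-.0421,.02,-1,sel,d=.002,rng=.006))
u=pix(c,[.575,.202,.045]).astype(int); v0,u0=u[1]-40,u[0]-35
S=8; cr=cv2.resize(im[v0:v0+70,u0:u0+80],None,fx=S,fy=S,interpolation=cv2.INTER_CUBIC)
def d(x,y,z,r,col): cv2.polylines(cr,[((np.array([pix(c,[x+r*a[0],y+r*a[1],z]) for a in C])-[u0,v0]+.5)*S).astype(np.int32)],True,col,1)
d(p[0],p[1],p[2]-.0421,.02,(0,0,255)); d(.575,.200,.045,.0215,(0,255,0))
cv2.imwrite('pics/hovc.png',cr)
E
```

```text
21.85 [0.5763 0.2028 0.093 ] yaw 6.783309579362509 [ 0.6031  0.4771 -0.1961  0.0002 -0.8961 -2.0557] 0.03954028265309253 29.952823135536164 [-0.3081 -0.1328 -1.1171]
[0.5762 0.2028 0.0929] [-0.009  -0.0259  0.0003]
((np.float32(23.74216), np.float64(0.5767278025478115), np.float64(0.20284062958895233)), array([0.5764, 0.2027]))
rb ((np.float32(6.0648437), np.float64(0.5767278025478115), np.float64(0.20184062958895232)), array([0.5766, 0.2021]))
```

View pics/hovc.png

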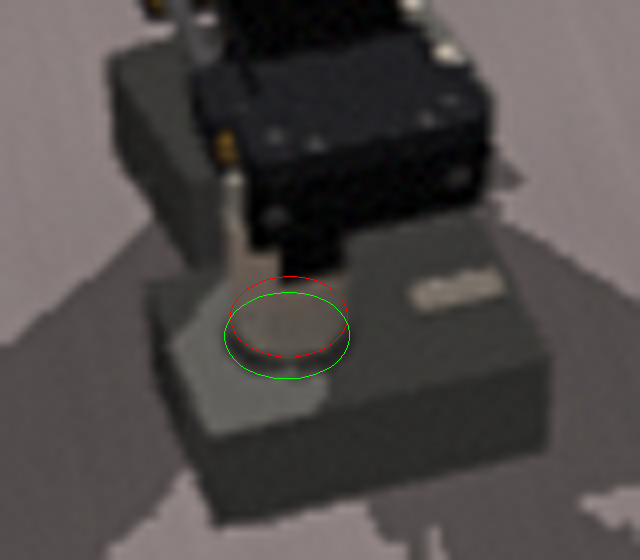

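Call:
{"api": "send_rows", "payload": {
  "translation": [
    [-0.001,-0.0015,-0.002],
    [-0.001,-0.0015,-0.005],
    [-0.001,-0.0015,-0.008],
    [-0.001,-0.0015,-0.008],
    [-0.001,-0.0015,-0.008]
  ],
  "turn": [0,0,0,0,0],
  "fingers": [1,1,1,1,1]
}}

```text
time_s: 22.52
tool_pos: [0.5749, 0.2015, 0.0839]
eef_rot: [[-0.993, -0.118, -0.0], [-0.118, 0.993, 0.0], [0.0, 0.0, -1.0]]
contact_force: [0.7, 0.5, -1.3]
opening: 0.0392
grip_force: 30.0
```

```bash
echo "print('tq',o['ft_torque'],'tilt',np.array(o['eef_rot'])[:,2])">>obs.py; python3 obs.py
```

```text
22.525 [0.5749 0.2015 0.0839] yaw 6.793796663382082 [ 0.6024  0.4857 -0.2083 -0.0001 -0.8768 -2.0546] 0.0392461117506754 29.957327891606838 [ 0.743   0.5442 -1.2649]
tq [ 0.1856 -0.069  -0.029 ] tilt [-0.0001  0.     -1.    ]
```

Call:
{"api": "send_rows", "payload": {
  "translation": [
    [0,0,-0.006],
    [0,0,-0.012],
    [0,0,-0.018],
    [0,0,-0.024],
    [0,0,-0.029],
    [0,0,-0.031],
    [0,0,-0.031]
  ],
  "turn": [0,0,0,0,0,0,0],
  "fingers": [1,1,1,1,1,1,1]
}}

```text
time_s: 23.4
tool_pos: [0.5751, 0.2017, 0.0529]
eef_rot: [[-0.993, -0.118, 0.0], [-0.118, 0.993, 0.001], [-0.0, 0.0, -1.0]]
contact_force: [1.5, 2.5, -1.5]
opening: 0.0394
grip_force: 30.0
```

```bash
python3 obs.py
```

```text
23.4 [0.5751 0.2017 0.0529] yaw 6.795215494616087 [ 0.6025  0.5232 -0.2368 -0.0002 -0.8102 -2.0545] 0.03936657116171294 29.96500052511692 [ 1.5456  2.4586 -1.4997]
tq [ 0.7205 -0.455   0.0122] tilt [ 0.0004  0.0005 -1.    ]
```

Call:
{"api": "send_rows", "payload": {
  "translation": [
    [0,0,0],
    [0,0,0],
    [0,0,0],
    [0,0,0],
    [0,0,0.04],
    [0,0,0.09],
    [-0.01,-0.02,0.12],
    [-0.04,-0.07,0.12],
    [-0.07,-0.115,0.12],
    [-0.1,-0.165,0.12],
    [-0.134,-0.221,0.11],
    [-0.134,-0.221,0.08]
  ],
  "turn": [0,0,0,0,0,0,0,-3,-7,-7,-7,-7],
  "fingers": [-0.4,-0.4,-0.4,-0.4,-0.4,-0.6,-1,-1,-1,-1,-1,-1],
  "grip_force": 5
}}

```text
time_s: 24.9
tool_pos: [0.4396, -0.0219, 0.1343]
eef_rot: [[-1.0, 0.007, 0.004], [0.007, 1.0, 0.001], [-0.004, 0.001, -1.0]]
contact_force: [0.5, 0.4, -1.0]
opening: 0.0871
grip_force: 0.0
```

Call:
{"api": "send_rows", "payload": {
  "translation": [
    [0,0,-0.05],
    [0,0,-0.09],
    [0,0,-0.09],
    [0,0,-0.09],
    [0,0,-0.09],
    [0,0,-0.09],
    [0,0,-0.09],
    [0,0,-0.09],
    [0,0,-0.09]
  ],
  "turn": [0,0,0,0,0,0,0,0,0],
  "fingers": [-1,-1,-1,1,1,1,1,1,1]
}}

```text
time_s: 26.02
tool_pos: [0.4412, -0.0195, 0.0432]
eef_rot: [[-1.0, 0.003, 0.001], [0.003, 1.0, 0.0], [-0.001, 0.0, -1.0]]
contact_force: [0.4, 0.8, 1.7]
opening: 0.0401
grip_force: 4.9
```

Call:
{"api": "send_rows", "payload": {
  "translation": [
    [0,0,0],
    [0,0,0],
    [0,0,0],
    [0,0,0],
    [0,0,0],
    [0,0,0],
    [0,0,0],
    [0,0,0],
    [0,0,0],
    [0,0,0],
    [0,0,0],
    [0,0,0]
  ],
  "turn": [0,0,0,10,20,30,40,50,60,70,80,90],
  "fingers": [-0.6,-0.6,-0.6,-0.6,-0.6,-0.6,-0.6,-0.6,-0.6,-0.6,-0.6,-0.6]
}}

```text
time_s: 27.52
tool_pos: [0.4408, -0.0197, 0.043]
eef_rot: [[0.002, -1.0, -0.0], [-1.0, -0.002, -0.0], [0.0, 0.0, -1.0]]
contact_force: [0.6, -0.4, 0.9]
opening: 0.07
grip_force: 0.0
```

Call:
{"api": "send_rows", "payload": {
  "translation": [
    [0,0,0],
    [0,0,0],
    [0,0,0],
    [0,0,0],
    [0,0,0],
    [0,0,0],
    [0,0,0]
  ],
  "turn": [0,0,0,0,0,0,0],
  "fingers": [1,1,1,1,1,1,1],
  "grip_force": 30
}}

```text
time_s: 28.4
tool_pos: [0.441, -0.0196, 0.0431]
eef_rot: [[-0.004, -1.0, 0.0], [-1.0, 0.004, 0.0], [-0.0, -0.0, -1.0]]
contact_force: [0.7, 0.8, -0.3]
opening: 0.0395
grip_force: 30.0
```

```bash
python3 obs.py; python3 - <<'E'
from ring import *
c=cap('side','p1.png'); im=c['image']
s=sil(c,'pod',[.5753,.2022,0],.010,1)>0
for r in robot.outline_of('side','pod_a'):
    k=r['region']; iou=(s&k).sum()/(s|k).sum()
    if iou>.2:
        v=np.argwhere(k); print('dock1 pod mask',iou,v.min(0),v.max(0))
        w=np.argwhere(s); print(w.min(0),w.max(0), pix(c,[.5753,.2022,.095]))
E
```

```text
28.4 [ 0.441  -0.0196  0.0431] yaw 89.79059480712255 [ 0.326   0.3129 -0.6596  0.     -0.5981 -0.3297] 0.0395362902692389 29.995078090578318 [ 0.6976  0.8446 -0.2642]
tq [0.0191 0.0064 0.0053] tilt [ 0.0002  0.     -1.    ]
dock1 pod mask 0.6311300639658849 [128 262] [150 276]
[126 262] [158 277] [269.006  129.9144]
```

Call:
{"api": "send_rows", "payload": {
  "translation": [
    [0,0,0.05],
    [0,0,0.1],
    [0.01,0.03,0.13],
    [0.03,0.08,0.13],
    [0.055,0.135,0.13],
    [0.08,0.19,0.13],
    [0.105,0.25,0.13],
    [0.13,0.31,0.13],
    [0.143,0.351,0.13],
    [0.143,0.351,0.09],
    [0.143,0.351,0.053],
    [0.143,0.351,0.05]
  ],
  "turn": [-8,-16,-24,-32,-40,-48,-56,-64,-72,-78,-78,-78],
  "fingers": [1,1,1,1,1,1,1,1,1,1,1,1]
}}

```text
time_s: 30.0
tool_pos: [0.5823, 0.3304, 0.0898]
eef_rot: [[-0.979, -0.204, -0.005], [-0.204, 0.979, -0.004], [0.006, -0.003, -1.0]]
contact_force: [-0.1, 0.5, -0.9]
opening: 0.0394
grip_force: 30.0
```

Call:
{"api": "send_rows", "payload": {
  "translation": [
    [0,0,0],
    [0,0,0],
    [0,0,0]
  ],
  "turn": [0,0,0],
  "fingers": [1,1,1]
}}

```text
time_s: 30.38
tool_pos: [0.5844, 0.3316, 0.0945]
eef_rot: [[-0.979, -0.204, 0.002], [-0.204, 0.979, 0.001], [-0.002, 0.001, -1.0]]
contact_force: [-0.9, 0.0, -1.2]
opening: 0.0397
grip_force: 30.0
```

```bash
python3 obs.py;  python3 - <<'E'
from ring import *
c=cap('side','hov2.png'); o=robot.observe(); p=o['tool_pos']; print(p)
sel=np.where((C[:,1]<.1))[0]; im=c['image']
print(ringfit(im,c,p,p[2]-.0431,.02,-1,sel,d=.002,rng=.006))
rb=np.repeat((im[...,2:3].astype(float)-im[...,:1]),3,2)
print('rb',ringfit(rb,c,p,p[2]-.0431,.02,-1,sel,d=.002,rng=.006))
E
```

```text
30.375 [0.5844 0.3316 0.0945] yaw 11.78445382512102 [ 0.7562  0.5656 -0.0298  0.0001 -0.9732 -2.1214] 0.03969979509939441 29.978585760109127 [-0.9461  0.0492 -1.2459]
tq [ 0.005  -0.0118 -0.0649] tilt [ 0.0017  0.0014 -1.    ]
[0.5843 0.3315 0.0942]
((np.float32(25.739403), np.float64(0.5872770388011521), np.float64(0.3305331164680862)), array([0.5872, 0.3307]))
rb ((np.float32(6.608555), np.float64(0.5877770388011522), np.float64(0.3300331164680862)), array([0.5877, 0.3304]))
```

Call:
{"api": "send_rows", "payload": {
  "translation": [
    [-0.002,0,-0.002],
    [-0.002,0,-0.005],
    [-0.002,0,-0.008],
    [-0.002,0,-0.009],
    [-0.002,0,-0.009]
  ],
  "turn": [0,0,0,0,0],
  "fingers": [1,1,1,1,1]
}}

```text
time_s: 31.05
tool_pos: [0.5827, 0.3317, 0.0874]
eef_rot: [[-0.979, -0.206, 0.003], [-0.206, 0.979, 0.0], [-0.003, -0.0, -1.0]]
contact_force: [-3.4, -0.4, 11.0]
opening: 0.0393
grip_force: 30.0
```

```bash
python3 obs.py
```

```text
31.05 [0.5827 0.3317 0.0874] yaw 11.862544538736657 [ 0.7589  0.5705 -0.0419  0.0019 -0.9562 -2.1238] 0.03931766601241782 30.030443540308625 [-3.4125 -0.3895 10.9825]
tq [-0.5223  1.1989 -0.0733] tilt [ 0.0026  0.0004 -1.    ]
```

Call:
{"api": "send_rows", "payload": {
  "translation": [
    [0,0,0.006],
    [-0.0015,0.0005,0.006],
    [-0.0015,0.0005,0.005],
    [-0.0015,0.0005,0.002],
    [-0.0015,0.0005,-0.001],
    [-0.0015,0.0005,-0.001]
  ],
  "turn": [0,0,0,0,0,0],
  "fingers": [1,1,1,1,1,1]
}}

```text
time_s: 31.8
tool_pos: [0.5826, 0.3327, 0.0866]
eef_rot: [[-0.978, -0.206, 0.005], [-0.206, 0.979, 0.002], [-0.006, 0.0, -1.0]]
contact_force: [-0.7, -1.5, 9.8]
opening: 0.0392
grip_force: 30.0
```

```bash
python3 obs.py
```

```text
31.8 [0.5826 0.3327 0.0866] yaw 11.899968610977453 [ 0.7607  0.5705 -0.0447  0.0032 -0.9505 -2.1256] 0.03923271745511734 30.018174920696765 [-0.68   -1.4725  9.7584]
tq [-0.4672  0.2922  0.0678] tilt [ 0.0055  0.0016 -1.    ]
```

Call:
{"api": "send_rows", "payload": {
  "translation": [
    [0,0,0.008],
    [0,0,0.009],
    [0,0,0.009]
  ],
  "turn": [0,0,0],
  "fingers": [1,1,1]
}}

```text
time_s: 32.17
tool_pos: [0.5801, 0.3316, 0.0913]
eef_rot: [[-0.979, -0.204, -0.001], [-0.204, 0.979, -0.001], [0.001, -0.0, -1.0]]
contact_force: [0.1, -0.3, -1.2]
opening: 0.0392
grip_force: 30.0
```

```bash
python3 obs.py;  python3 - <<'E'
from ring import *
c=cap('side','hov3.png'); o=robot.observe(); p=np.array(o['tool_pos'])
sel=np.where((C[:,1]<.1))[0]; im=c['image']
print(ringfit(im,c,p,p[2]-.0431,.02,-1,sel,d=.002,rng=.006))
print('hole now',ringfit(im,c,[.584,.33],.045,.0215,1,np.where(C[:,1]<0.)[0],d=.002,rng=.004))
cs,_=pickle.load(open('o.pkl','rb'))
print('hole0',ringfit(cs['side']['image'],c,[.584,.33],.045,.0215,1,np.where(C[:,1]<0.)[0],d=.002,rng=.004))
u=pix(c,[.584,.331,.045]).astype(int); v0,u0=u[1]-40,u[0]-40
S=8; cr=cv2.resize(im[v0:v0+70,u0:u0+80],None,fx=S,fy=S,interpolation=cv2.INTER_CUBIC)
def d(x,y,z,r,col): cv2.polylines(cr,[((np.array([pix(c,[x+r*a[0],y+r*a[1],z]) for a in C])-[u0,v0]+.5)*S).astype(np.int32)],True,col,1)
d(p[0],p[1],p[2]-.0431,.02,(0,0,255)); d(.584,.330,.045,.0215,(0,255,0))
cv2.imwrite('pics/hov3c.png',cr)
E
```

```text
32.175 [0.5801 0.3316 0.0913] yaw 11.780837497079872 [ 0.7607  0.5648 -0.0404 -0.0003 -0.9668 -2.1257] 0.03922258743815559 29.96441817143932 [ 0.0595 -0.2715 -1.2119]
tq [-0.0367  0.0156 -0.0322] tilt [-0.0011 -0.0007 -1.    ]
((np.float32(18.428528), np.float64(0.5825588306439903), np.float64(0.33162489169309334)), array([0.5824, 0.3317]))
hole now ((np.float32(17.981302), np.float64(0.584), np.float64(0.3295)), array([0.5837, 0.3293]))
hole0 ((np.float32(30.885632), np.float64(0.584), np.float64(0.3305)), array([0.5842, 0.3304]))
```

View pics/hov3c.png

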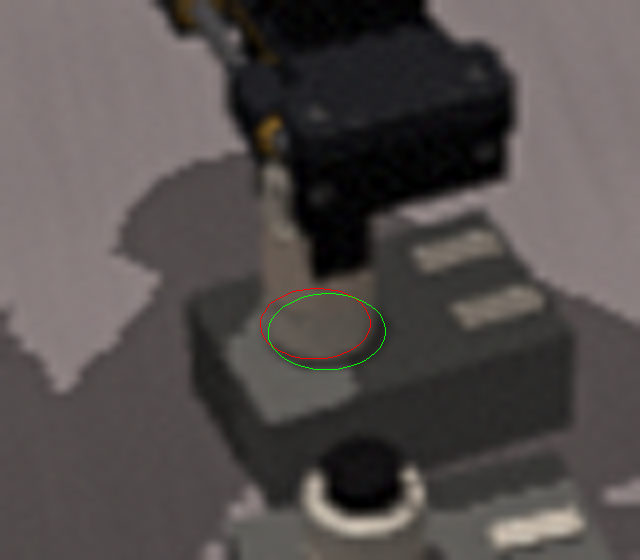

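Call:
{"api": "send_rows", "payload": {
  "translation": [
    [0.0016,-0.0007,0],
    [0.0016,-0.0007,-0.004],
    [0.0016,-0.0007,-0.006],
    [0.0016,-0.0007,-0.007],
    [0.0016,-0.0007,-0.008],
    [0.0016,-0.0007,-0.008]
  ],
  "turn": [0,0,0,0,0,0],
  "fingers": [1,1,1,1,1,1]
}}

```text
time_s: 32.98
tool_pos: [0.5829, 0.3315, 0.0871]
eef_rot: [[-0.979, -0.206, 0.003], [-0.206, 0.979, 0.001], [-0.003, 0.0, -1.0]]
contact_force: [-2.2, -1.2, 10.2]
opening: 0.0391
grip_force: 30.0
```

```bash
python3 obs.py
```

```text
32.975 [0.5829 0.3315 0.0871] yaw 11.861061439092609 [ 0.7584  0.5708 -0.0421  0.0018 -0.9554 -2.1233] 0.03907988318775393 30.026522492989898 [-2.2447 -1.2309 10.2134]
tq [-0.4327  0.908  -0.0206] tilt [ 0.0029  0.0006 -1.    ]
```

Call:
{"api": "send_rows", "payload": {
  "translation": [
    [0,0,0.005],
    [0.002,0.0003,0.005],
    [0.002,0.0003,0.003],
    [0.002,0.0003,0.001],
    [0.002,0.0003,-0.001],
    [0.002,0.0003,-0.001]
  ],
  "turn": [0,0,0,0,0,0],
  "fingers": [1,1,1,1,1,1]
}}

```text
time_s: 33.72
tool_pos: [0.585, 0.332, 0.0873]
eef_rot: [[-0.979, -0.206, 0.003], [-0.206, 0.979, 0.0], [-0.003, -0.0, -1.0]]
contact_force: [-4.8, -1.5, 15.5]
opening: 0.0395
grip_force: 30.0
```

```bash
python3 obs.py
```

```text
33.725 [0.585  0.332  0.0873] yaw 11.896499712902937 [ 0.757   0.5735 -0.0367  0.0024 -0.9578 -2.1215] 0.039489985834534155 30.043584345839918 [-4.7745 -1.452  15.5456]
tq [-0.6808  1.582  -0.1207] tilt [ 0.0034  0.0005 -1.    ]
```

Call:
{"api": "send_rows", "payload": {
  "translation": [
    [0,0,0.005],
    [-0.002,0.0022,0.005],
    [-0.002,0.0022,0.003],
    [-0.002,0.0022,0.001],
    [-0.002,0.0022,0],
    [-0.002,0.0022,0]
  ],
  "turn": [0,0,0,0,0,0],
  "fingers": [1,1,1,1,1,1]
}}

```text
time_s: 34.48
tool_pos: [0.582, 0.3336, 0.0826]
eef_rot: [[-0.979, -0.204, -0.0], [-0.204, 0.979, -0.0], [0.001, -0.0, -1.0]]
contact_force: [0.2, 0.2, -2.5]
opening: 0.0394
grip_force: 30.0
```

```bash
python3 obs.py
```

```text
34.475 [0.582  0.3336 0.0826] yaw 11.786677597509225 [ 0.761   0.5772 -0.0423 -0.0001 -0.9519 -2.126 ] 0.03944578508688236 29.966823107097298 [ 0.2043  0.1533 -2.4886]
tq [ 0.0992 -0.0783 -0.0172] tilt [-0.0005 -0.0003 -1.    ]
```

Call:
{"api": "send_rows", "payload": {
  "translation": [
    [0,0,-0.006],
    [0,0,-0.012],
    [0,0,-0.018],
    [0,0,-0.024],
    [0,0,-0.028],
    [0,0,-0.029],
    [0,0,-0.029]
  ],
  "turn": [0,0,0,0,0,0,0],
  "fingers": [1,1,1,1,1,1,1]
}}

```text
time_s: 35.35
tool_pos: [0.582, 0.3336, 0.054]
eef_rot: [[-0.979, -0.204, -0.0], [-0.204, 0.979, -0.0], [0.0, -0.0, -1.0]]
contact_force: [-0.6, -0.6, -1.7]
opening: 0.0392
grip_force: 30.0
```

Call:
{"api": "send_rows", "payload": {
  "translation": [
    [0,0,0],
    [0,0,0],
    [0,0,0],
    [0,0,0],
    [0,0,0.04],
    [0,0,0.09],
    [0,-0.02,0.12],
    [-0.01,-0.075,0.12],
    [-0.02,-0.13,0.12],
    [-0.03,-0.185,0.12],
    [-0.04,-0.24,0.12],
    [-0.05,-0.295,0.12]
  ],
  "turn": [0,0,0,0,0,0,0,8,16,24,32,40],
  "fingers": [-0.4,-0.4,-0.4,-0.4,-0.4,-0.5,-0.7,-0.7,-0.7,-0.7,-0.7,-0.7],
  "grip_force": 5
}}

```text
time_s: 36.85
tool_pos: [0.5315, 0.037, 0.1744]
eef_rot: [[-0.615, -0.789, 0.001], [-0.789, 0.615, 0.0], [-0.001, -0.0, -1.0]]
contact_force: [-0.1, -0.5, 0.2]
opening: 0.074
grip_force: 0.0
```

```bash
python3 obs.py; python3 - <<'E'
from fit import *
c=cap('side','k.png'); t=cap('top','kt.png')
for x in robot.search_frame('side','pod_a'): print(x['confidence'],x['xyz'])
for n,cc in(('side',c),('top',t)):
    s=sil(cc,'knob',[.48,-.2025,-.05],0,1)>0
    for r in robot.outline_of(n,'knob'):
        k=r['region']; iou=(s&k).sum()/(s|k).sum()
        if iou>.3:
            print(n,iou,*fit([(cc,k)],'knob',[.48,-.2025,-.05],0))
for nm,(x,y) in dict(d1=(.5755,.2025),d2=(.582,.3335)).items():
    s=sil(c,'pod',[x,y,0],.010,1)>0
    for r in robot.outline_of('side','pod_a'):
        k=r['region']
        if (s&k).sum()/(s|k).sum()>.2: v=np.argwhere(k);w=np.argwhere(s); print(nm,v.min(0),v.max(0),w.min(0),w.max(0))
E
```

```text
36.85 [0.5315 0.037  0.1744] yaw 52.08392935903609 [ 0.3743  0.2701 -0.2902  0.0002 -1.0097 -1.0361] 0.07400668615661611 0.0 [-0.0908 -0.4908  0.1792]
tq [-0.0271 -0.0122  0.0106] tilt [ 0.0007  0.0001 -1.    ]
0.7 [0.5679, 0.1825, 0.0699]
side 0.8694817658349329 [ 0.4797 -0.2036 -0.046 ] 0.9271020827976344
top 0.8364197530864198 [ 0.477  -0.2011 -0.1072] 0.9343327702702703
d1 [130 262] [150 274] [126 262] [158 277]
```

```bash
python3 - <<'E'
from ring import *
cs,_=pickle.load(open('o.pkl','rb')); c=cs['side']; im=cv2.imread('pics/k.png')
for nm,p in(('d1',(.5755,.2025)),('d2',(.583,.3335))):
    # black cap disc on white shoulder: fit the cap's edge at shoulder height z, scan z
    for z in(.076,.078,.080,.082,.084,.088): print(nm,z,*ringfit(im,c,p,z,.0172,1,d=.003,rng=.004)[0])
    print('cap',[int(samp(im.mean(2).astype(np.float32),c,np.array([[*p,.095]]))[0])])
a=cv2.resize(im[85:165,240:310],(525,600),interpolation=cv2.INTER_CUBIC); cv2.imwrite('pics/docks.png',a)
E
```

```text
d1 0.076 10.674474 0.5740000000000001 0.1985
d1 0.078 9.186715 0.5730000000000001 0.1985
d1 0.08 17.026842 0.5795 0.20650000000000002
d1 0.082 20.056946 0.5795 0.20650000000000002
d1 0.084 20.204271 0.5795 0.20400000000000001
d1 0.088 20.33754 0.5785 0.2
cap [14]
d2 0.076 0.31169295 0.58 0.3295
d2 0.078 0.020223012 0.5795 0.3375
d2 0.08 0.03910317 0.5795 0.3365
d2 0.082 0.105556816 0.587 0.3375
d2 0.084 0.39124885 0.587 0.3375
d2 0.088 4.1889577 0.585 0.3375
cap [6]
```

View pics/docks.png

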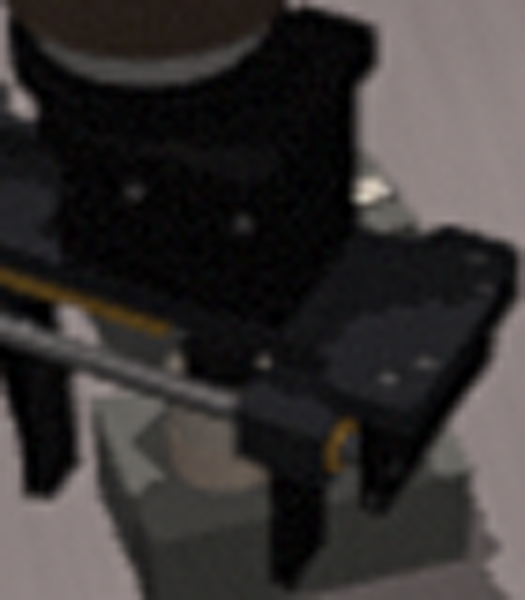

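The gripper hides dock two in this view, so I will check it from clear of the docks. Now to the knob, centring it lengthwise first.

Call:
{"api": "send_rows", "payload": {
  "translation": [
    [-0.01,-0.055,0],
    [-0.022,-0.11,0],
    [-0.034,-0.165,0],
    [-0.0525,-0.22,-0.03],
    [-0.0525,-0.241,-0.07],
    [-0.0525,-0.241,-0.11],
    [-0.0525,-0.241,-0.145],
    [-0.0525,-0.241,-0.152],
    [-0.0525,-0.241,-0.152]
  ],
  "turn": [8,16,24,34,34,34,34,34,34],
  "fingers": [-0.7,-0.7,-0.7,-0.7,-0.7,-0.7,-0.7,-0.7,-0.7]
}}

```text
time_s: 38.33
tool_pos: [0.4805, -0.2018, 0.0223]
eef_rot: [[-0.072, -0.997, 0.0], [-0.997, 0.072, -0.0], [0.0, -0.0, -1.0]]
contact_force: [0.6, -0.6, -0.4]
opening: 0.0739
grip_force: 0.0
```

```bash
python3 obs.py; python3 - <<'E'
from fit import *
c=cap('side','k2.png'); t=cap('top','k2t.png')
for nm,p in dict(d1=(.5755,.2025),d2=(.583,.3335)).items():
    s=sil(c,'pod',[*p,0],.010,1)>0
    for r in robot.outline_of('side','pod_a'):
        k=r['region']
        if (s&k).sum()/(s|k).sum()>.2: v=np.argwhere(k);w=np.argwhere(s); print(nm,v.min(0),v.max(0),w.min(0),w.max(0))
    for n,cc in(('side',c),('top',t)):
        for z in (.095,.105,.115): print(n,nm,z,cc['image'][tuple(pix(cc,[*p,z]).round().astype(int)[::-1])])
E
```

```text
38.325 [ 0.4805 -0.2018  0.0223] yaw 85.88718864753693 [-0.0858  0.4516 -0.4866  0.0005 -0.6324  0.0136] 0.0738798411119352 0.0 [ 0.5628 -0.6368 -0.388 ]
tq [-0.0028  0.1128 -0.0177] tilt [ 0.0002 -0.0003 -1.    ]
side d1 0.095 [67 77 87]
side d1 0.105 [ 85  96 104]
side d1 0.115 [74 84 92]
top d1 0.095 [56 58 61]
top d1 0.105 [55 54 58]
top d1 0.115 [54 57 59]
side d2 0.095 [105 118 127]
side d2 0.105 [109 110 120]
side d2 0.115 [135 134 146]
top d2 0.095 [53 55 60]
top d2 0.105 [54 56 58]
top d2 0.115 [58 61 64]
```

Call:
{"api": "send_rows", "payload": {
  "translation": [
    [0,0,0],
    [0,0,0],
    [0,0,0],
    [0,0,0],
    [0,0,0],
    [0,0,0],
    [0,0,0],
    [0,0,0]
  ],
  "turn": [0,0,0,0,0,0,0,0],
  "fingers": [1,1,1,1,1,-0.6,-0.6,-0.6],
  "grip_force": 4
}}

```text
time_s: 39.52
tool_pos: [0.4796, -0.2023, 0.022]
eef_rot: [[-0.073, -0.997, -0.0], [-0.997, 0.073, 0.0], [-0.0, 0.0, -1.0]]
contact_force: [0.2, 0.0, -0.6]
opening: 0.065
grip_force: 0.0
```

```bash
python3 obs.py; python3 - <<'E'
from fit import *
c=cap('side','k3.png'); t=cap('top','k3t.png')
t0=cv2.imread('pics/top0.png').astype(int); s0=cv2.imread('pics/side0.png').astype(int)
a=cv2.resize(c['image'][80:180,220:330],(400,364)); b=cv2.resize(t['image'][150:250,120:240],(400,333))
cv2.imwrite('pics/dk.png',np.vstack([a,b])[:600] if 0 else np.hstack([a[:333],b]))
E
```

```text
39.525 [ 0.4796 -0.2023  0.022 ] yaw 85.79361450427717 [-0.0871  0.4513 -0.4881 -0.     -0.6314  0.0137] 0.06498191900753233 0.0 [ 0.2424  0.0063 -0.5692]
tq [ 0.033   0.0948 -0.0348] tilt [-0.  0. -1.]
```

View pics/dk.png

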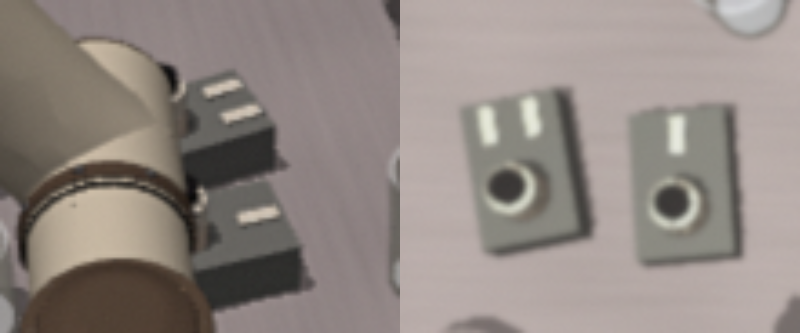

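The top view shows both pods seated alike in their pockets: dock two at crop (508,187), dock one at (673,203). Now the grip across the bar.

Call:
{"api": "send_rows", "payload": {
  "translation": [
    [0,0,0],
    [0,0,0],
    [0,0,0],
    [0,0,0],
    [0,0,0],
    [0,0,0],
    [0,0,0],
    [0,0,0],
    [0,0,0],
    [0,0,0]
  ],
  "turn": [-10,-20,-30,-40,-50,-60,-70,-80,-90,-90],
  "fingers": [-0.5,-0.5,-0.5,-0.5,-0.5,-0.5,-0.5,-0.5,-0.5,-0.5]
}}

```text
time_s: 40.88
tool_pos: [0.4796, -0.2023, 0.022]
eef_rot: [[-0.997, 0.071, 0.0], [0.071, 0.997, 0.0], [-0.0, 0.0, -1.0]]
contact_force: [-0.0, -0.2, -0.4]
opening: 0.0652
grip_force: 0.0
```

Call:
{"api": "send_rows", "payload": {
  "translation": [
    [0,0,0],
    [0,0,0],
    [0,0,0],
    [0,0,0],
    [0,0,0],
    [0,0,0],
    [0,0,0],
    [0,0,0]
  ],
  "turn": [0,0,0,0,0,0,0,0],
  "fingers": [1,1,1,1,1,1,1,1],
  "grip_force": 35
}}

```text
time_s: 41.88
tool_pos: [0.4795, -0.2023, 0.022]
eef_rot: [[-0.997, 0.073, -0.0], [0.073, 0.997, 0.0], [0.0, 0.0, -1.0]]
contact_force: [0.8, 0.1, -0.7]
opening: 0.0155
grip_force: 35.0
```

```bash
python3 obs.py; python3 - <<'E'
from ring import *
cs,_=pickle.load(open('o.pkl','rb'))
# shaft: orange washer centre and white line direction, both cameras, from first pictures, 4x upsampled
for n in cs:
    c=cs[n]; im=cv2.resize(c['image'],None,fx=4,fy=4,interpolation=cv2.INTER_CUBIC).astype(int)
    u0=pix(c,[.634,-.038,.061]); Y,X=np.mgrid[:1680,:2240]; X=(X+.5)/4-.5; Y=(Y+.5)/4-.5
    near=np.hypot(X-u0[0],Y-u0[1])<14; o=near&(im[...,2]-im[...,0]>45); w=near&(im.min(2)>135)
    P=lambda k:np.array([ray(c,(x,y),.061)[:2] for x,y in zip(X[k],Y[k])])
    po=P(o); A=np.c_[2*po,np.ones(len(po))]; s=np.linalg.lstsq(A,(po**2).sum(1),rcond=None)[0]
    ce=s[:2]; print(n,'washer circle',ce,np.sqrt(s[2]+ce@ce))
    pw=P(w); pw=pw[(pw[:,0]>.645)]; m=pw.mean(0); d=np.linalg.svd(pw-m)[2][0]; d*=np.sign(d[0])
    print(' line mean',m,len(pw),'axis yaw',np.arctan2(d[1],d[0]),'from centre',np.arctan2(*(m-ce)[::-1]))
E
```

```text
41.875 [ 0.4795 -0.2023  0.022 ] yaw -4.202774509287806 [-0.0871  0.4512 -0.4881 -0.     -0.6315 -1.557 ] 0.015452927765794629 34.99982330482453 [ 0.8287  0.1249 -0.6776]
tq [ 0.0279 -0.0343 -0.0126] tilt [-0.0001  0.     -1.    ]
top washer circle [ 0.6355 -0.037 ] 0.010638476276714116
 line mean [ 0.6535 -0.0236] 335 axis yaw 0.6378449894820817 from centre 0.639173719033222
side washer circle [ 0.6369 -0.0381] 0.010567519915066275
 line mean [ 0.6564 -0.023 ] 132 axis yaw 0.710432983966636 from centre 0.6592322538868756
```

Call:
{"api": "send_rows", "payload": {
  "translation": [
    [0,0,0.04],
    [0,0,0.08],
    [0.01,0.01,0.11],
    [0.04,0.045,0.11],
    [0.08,0.085,0.11],
    [0.12,0.125,0.11],
    [0.157,0.1653,0.11],
    [0.157,0.1653,0.1],
    [0.157,0.1653,0.092],
    [0.157,0.1653,0.09],
    [0.157,0.1653,0.09],
    [0.157,0.1653,0.09]
  ],
  "turn": [0,0,8,16,24,32,41.7,41.7,41.7,41.7,41.7,41.7],
  "fingers": [1,1,1,1,1,1,1,1,1,1,1,1]
}}

```text
time_s: 43.38
tool_pos: [0.6365, -0.0376, 0.1127]
eef_rot: [[-0.794, -0.608, 0.001], [-0.608, 0.794, 0.0], [-0.001, -0.001, -1.0]]
contact_force: [-0.9, -0.5, -0.1]
opening: 0.0158
grip_force: 35.0
```

```bash
python3 obs.py; python3 - <<'E'
from ring import *
c=cap('side','ks.png'); o=robot.observe(); p=np.array(o['tool_pos']); im=c['image']
# knob skirt bottom front arc vs grey head; and mask fit
sel=np.where(C[:,1]<0)[0]
for r in robot.outline_of('side','knob')[:4]:
    k=r['region']; s=sil(c,'knob',[p[0],p[1],.65],p[2]-.022,1)>0; i=(s&k).sum()/(s|k).sum()
    if i>.2: print(i,*fit([(c,k)],'knob',[p[0],p[1],.65],p[2]-.022))
print(p)
E
```

```text
43.375 [ 0.6365 -0.0376  0.1127] yaw 37.44092977164284 [ 0.1943  0.4961 -0.1041  0.0001 -0.9696 -1.1117] 0.015803026010424506 34.99980513006449 [-0.881  -0.495  -0.1368]
tq [ 0.0453 -0.0453 -0.0161] tilt [ 0.001   0.0001 -1.    ]
[ 0.6366 -0.0375  0.1127]
```

Hovering as planned. I lower 5 mm past contact and read the force.

Call:
{"api": "send_rows", "payload": {
  "translation": [
    [0,0.0005,-0.003],
    [0,0.0005,-0.006],
    [0,0.0005,-0.008],
    [0,0.0005,-0.009],
    [0,0.0005,-0.01],
    [0,0.0005,-0.01]
  ],
  "turn": [0,0,0,0,0,0],
  "fingers": [1,1,1,1,1,1]
}}

```text
time_s: 44.22
tool_pos: [0.6365, -0.0365, 0.102]
eef_rot: [[-0.793, -0.609, -0.0], [-0.609, 0.793, -0.0], [0.0, 0.0, -1.0]]
contact_force: [0.8, 0.1, -1.4]
opening: 0.0159
grip_force: 35.0
```

```bash
python3 obs.py
```

```text
44.225 [ 0.6365 -0.0365  0.102 ] yaw 37.497847571743605 [ 0.1961  0.5075 -0.1148  0.     -0.9486 -1.1124] 0.01590325216847007 34.99963676556945 [ 0.7837  0.0547 -1.3607]
tq [0.035  0.0279 0.0065] tilt [-0.0001 -0.     -1.    ]
```

Call:
{"api": "send_rows", "payload": {
  "translation": [
    [0,0,-0.003],
    [0,0,-0.006],
    [0,0,-0.009],
    [0,0,-0.012],
    [0,0,-0.014],
    [0,0,-0.014]
  ],
  "turn": [0,0,0,0,0,0],
  "fingers": [1,1,1,1,1,1]
}}

```text
time_s: 44.98
tool_pos: [0.6366, -0.0365, 0.0886]
eef_rot: [[-0.793, -0.609, 0.0], [-0.609, 0.793, -0.0], [-0.0, -0.0, -1.0]]
contact_force: [-2.2, 1.4, 4.5]
opening: 0.0156
grip_force: 35.0
```

Call:
{"api": "send_rows", "payload": {
  "translation": [
    [0,0,-0.002],
    [0,0,-0.004],
    [0,0,-0.006],
    [0,0,-0.008],
    [0,0,-0.01],
    [0,0,-0.01],
    [0,0,-0.01]
  ],
  "turn": [0,0,0,0,0,0,0],
  "fingers": [1,1,1,1,1,1,1]
}}

```text
time_s: 45.85
tool_pos: [0.6368, -0.0366, 0.0836]
eef_rot: [[-0.792, -0.61, 0.002], [-0.61, 0.792, -0.001], [-0.001, -0.002, -1.0]]
contact_force: [-9.5, 2.4, 25.4]
opening: 0.0157
grip_force: 35.0
```

```bash
python3 obs.py
```

```text
45.85 [ 0.6368 -0.0366  0.0836] yaw 37.59829612938235 [ 0.1966  0.5265 -0.1352  0.002  -0.9072 -1.1125] 0.015735941837422343 35.00502551905811 [-9.4971  2.4251 25.3728]
tq [0.8129 3.1607 0.0049] tilt [ 0.0022 -0.0012 -1.    ]
```

Call:
{"api": "send_rows", "payload": {
  "translation": [
    [-0.0005,0,0.001],
    [-0.001,0,0.0015],
    [-0.001,0,0.0015],
    [-0.001,0,0.0015],
    [-0.001,0,0.0015],
    [-0.001,0,0.0015]
  ],
  "turn": [0,0,0,0,0,0],
  "fingers": [1,1,1,1,1,1]
}}

```text
time_s: 46.6
tool_pos: [0.6367, -0.0366, 0.0838]
eef_rot: [[-0.793, -0.61, 0.004], [-0.61, 0.793, -0.001], [-0.002, -0.003, -1.0]]
contact_force: [-6.4, 1.2, 17.4]
opening: 0.0158
grip_force: 35.0
```

```bash
python3 obs.py; python3 - <<'E'
from fit import *
c=cap('side','fin.png'); t=cap('top','fint.png')
for n,cc in(('side',c),('top',t)):
    for r in robot.outline_of(n,'pod_a'):
        if r['confidence']<.3: continue
        k=r['region']; v=np.argwhere(k); print(n,round(r['confidence'],2),v.min(0),v.max(0),end=' ')
        for nm,p in dict(d1=(.5755,.2025),d2=(.583,.3335)).items():
            w=np.argwhere(sil(cc,'pod',[*p,0],.010,1)>0); print(nm,w.min(0),w.max(0),end=' ')
        print()
E
```

```text
46.6 [ 0.6367 -0.0366  0.0838] yaw 37.575794787328306 [ 0.1967  0.5254 -0.1368  0.0019 -0.9051 -1.1128] 0.01577991019087693 35.00352703034878 [-6.4425  1.1858 17.4261]
tq [0.4691 1.9586 0.0122] tilt [ 0.0037 -0.0008 -1.    ]
side 0.69 [128 263] [150 276] d1 [126 262] [158 277] d2 [ 96 256] [127 271] 
side 0.62 [ 98 258] [118 271] d1 [126 262] [158 277] d2 [ 96 256] [127 271] 
top 0.71 [199 145] [215 164] d1 [202 194] [221 214] d2 [198 145] [217 167] 
top 0.37 [163 343] [192 370] d1 [202 194] [221 214] d2 [198 145] [217 167]
```

Both pods are home: each mask top sits equally close to the model, about 2 px. The knob is seated and held on the stop at 17 N.

```bash
python3 -c "
from rig import robot
print(robot.hand_in())"
```

```text
the job is handed in; nothing more can be done
None
```

Job handed in at about 47 s of the 72 s allowed: a pod is seated in dock one and then dock two, and the knob is on the D-shaft, gripped and held down on its stop at 17 N. The hand-in call returned no pass or fail, so the result is unconfirmed.

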